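# Take down a scoop stack and empty it into the sorting bins

## Robot

A 6-joint arm with a two-finger parallel gripper is mounted at the origin on the work surface. World frame = base frame: x ahead of the robot, y to its left, z up, the work surface at z = 0. Lengths are in m, angles in rad, forces in N, time in s.
With the tool pointing down it reaches from about 0.275 to 0.85 m from the base axis. Payload 5.2 kg.
Tool frame: the origin (TCP) lies at the very end of the fingers, on their centre line; the grasp point (between the pads) lies 19 mm behind it; z points along the fingers, y is the direction in which the jaws open and shut (so a half turn about z gives the same grasp; the last joint's range is limited). The gripper opens to 85 mm and grips with 20 to 120 N. Pads are 22 mm wide; open, the fingers measure 114 mm over their backs; the gripper's body (76 mm by 85 mm) begins 54 mm behind the grasp point. The pads swing forward as they close: fully open they stand 13 mm farther back than shut.
Start: joints at [-1.336, 0.259, 1.535, -0, 1.348, -0.203], TCP at [0.233, -0.498, 0.231] pointing down, gripper open.
Joint ranges: [-3.14, 3.14], [-0.91, 2.08], [0.19, 2.58], [-1.22, 4.36], [0.22, 2.71], [-3.12, 3.12]. Speed limits (rad/s): [2.57, 2.57, 3.14, 3.14, 3.14, 3.14].

## Interface

Orientations are given as a 3x3 rotation matrix whose columns are the frame's x, y, z axes.
In Python, from station import arm gives the robot as it stands. Calls block until the motion is done:
- arm.movep(position, orientation): joint-space move of the TCP to a pose.
- arm.servo_line(position, rotation=None, velocity=0.15, until_force=None): straight line of the TCP; rotation=None keeps the orientation; velocity is the mean speed in m/s. With until_force (N) it stops when the force on the tool has changed by that much, and returns True; else False.
- arm.set_joints(angles): joint-space move.
- arm.release() and arm.gripper_close(f_grip=None): open the fingers fully, or close them until they stop; f_grip is the grip in N (None keeps the last).
- arm.wait(seconds).
- arm.inverse_kinematics(position, orientation): joint angles nearest the present ones, or None.
- arm.state(): the state.
- arm.snapshot(name): name is "side" or "top" or "wrist"; returns a dict with "color" (400x640x3 uint8, red, green, blue), "fx", "fy", "cx", "cy" (pixels), "D" ([k1, k2, p1, p2, k3] as OpenCV has them; the pictures are not rectified), "world_from_camera" (4x4, takes a point from camera to world coordinates); the wrist camera has in their place "tool_from_camera" (4x4, takes a point from camera to tool coordinates, whose origin is the TCP and whose axes are the flange's). Camera axes: x right, y down, z forward; pixel columns grow to the right and rows downward; lengths in m; the calibration is good to about 2 mm. A picture is of the moment at which its call begins: read the wrist's pose just before it. There is no depth.
A pose or a line that the arm cannot do raises arm.Unreachable and nothing moves.
- arm.hand_in(): hands the job in, once; it reports no verdict.
The state is a dict: "clock": time; "qpos": joint angles; "dq": joint speeds; "effort": joint torques, N m; "tcp_pos": TCP position; "orientation": TCP orientation; "ft_force": force on the tool from outside, world axes, zero at the start; "torque": the same for the moment, N m; "opening": opening from 0.0 (shut) to 1.0 (fully open).
Only numpy, scipy, OpenCV 4.12 (cv2) and the standard library are available. Lean on these libraries where they do the work, as an engineer would, in place of code of your own. Each camera call takes 0.05 s, during which the arm holds its last target. There are 200 camera calls.

## Task

Take the scoop stack apart from the top: lay the yellow lid on the grey mat first, then empty the red scoop by tipping it out through its open edge over the red bin and stand it on the mat, then do the same with the blue scoop and the blue bin, so that lid and both scoops end side by side, right way up, directly on the mat. All brass nuts belong in the red bin and all black end caps in the blue bin, including any that lie loose on the bench (those may be picked up at any time). Leave the tape measure, glue bottle, mug, screwdriver and wood offcut where they are.

Things in the scene. Friction and masses are not known exactly. Their poses are not given: they have to be found in the camera images.
- lid: yellow lid on the stack, 0.09 kg. Origin at the centre of its underside, z up. Plate 100 (x) x 94 (y) mm, z = 6 to 11 mm, on a foot (z = 0 to 6) inset in the red scoop. In its middle stands a plate handle 45 mm long in x, 10 mm thick in y, z = 11 to 47 mm: pinch it across y near z = 34 mm
- red_scoop: red sorting scoop, under the lid and on top of the blue scoop, 0.16 kg, 100 (x) x 94 (y) x 46 mm. Origin: centre of the underside; x from open edge to handle. 5 mm walls on the sides and back (outer faces y = +-47, x = +50) up to z = 46; floor top z = 10. Handle: upright plate behind the back, 10 mm thick in y, x = 50 to 95, z = 10 to 48: pinch it across y, firmly, near x = 73, z = 36. Holds 1 to 3 brass nuts
- blue_scoop: blue sorting scoop, lowest of the stack, on the black base, 0.16 kg, 100 (x) x 94 (y) x 46 mm. Origin: centre of the underside; x from open edge to handle. 5 mm walls on the sides and back (outer faces y = +-47, x = +50) up to z = 46; floor top z = 10. Handle: upright plate behind the back, 10 mm thick in y, x = 50 to 95, z = 10 to 48: pinch it across y, firmly, near x = 73, z = 36. Holds 1 to 3 black end caps
- red_lip (a point): middle of the red scoop's open edge (no lip there), on top of its floor: x = -50, z = +10 mm in the scoop's frame; axes as the scoop. The contents slide out over this edge only when the floor is tipped well past 40 degrees, edge down
- blue_lip (a point): the same point of the blue scoop; it behaves alike
- base: fixed black base under the stack, 110 x 104 x 18 mm, origin at the centre of its underside, x to the handles' side. In the stack, origins lie above it: blue scoop 12, red scoop 52, lid 92 mm, same yaw. Lid and scoops each have a 6 mm foot (x -47 to 42, y +-39 mm) inset with 3 mm play between the walls below: lift straight up 10 mm before moving sideways
- red_bin: fixed red open-topped bin for brass nuts: 120 (x) x 140 (y) x 60 mm high, walls and floor 5 mm, origin at the centre of its underside. It may stand left or right of the blue bin
- blue_bin: fixed blue open-topped bin for black end caps, same size and frame as the red bin
- mat: fixed grey mat, 170 (x) x 360 (y) x 3 mm, origin at the centre of its underside, empty at the start; it has room for the lid and both scoops next to one another along its y (about 115 mm each)
- nut0: brass hex nut, 26 mm across, 18 mm high, 45 g, origin at the centre of its underside (either side may be up later); may be absent; starts in the red scoop
- cap0: black square plastic end cap, 26 x 26 x 20 mm, 20 g, origin at the centre of its underside; may be absent; starts in the blue scoop
- nut1: brass hex nut, 26 mm across, 18 mm high, 45 g, origin at the centre of its underside (either side may be up later); may be absent; starts in the red scoop
- cap1: black square plastic end cap, 26 x 26 x 20 mm, 20 g, origin at the centre of its underside; may be absent; starts in the blue scoop
- nut2: brass hex nut, 26 mm across, 18 mm high, 45 g, origin at the centre of its underside (either side may be up later); may be absent; starts in the red scoop
- cap2: black square plastic end cap, 26 x 26 x 20 mm, 20 g, origin at the centre of its underside; may be absent; starts in the blue scoop
- nut3: brass hex nut, 26 mm across, 18 mm high, 45 g, origin at the centre of its underside (either side may be up later); may be absent; starts loose on the bench
- cap3: black square plastic end cap, 26 x 26 x 20 mm, 20 g, origin at the centre of its underside; may be absent; starts loose on the bench
- nut4: brass hex nut, 26 mm across, 18 mm high, 45 g, origin at the centre of its underside (either side may be up later); may be absent; starts loose on the bench
- cap4: black square plastic end cap, 26 x 26 x 20 mm, 20 g, origin at the centre of its underside; may be absent; starts loose on the bench
- tape: orange tape measure, 65 x 35 x 62 mm: not part of the job, leave it where it is; origin at its underside
- glue: white glue bottle, 56 mm in diameter, 160 mm tall: not part of the job, leave it where it is; origin at its underside
- mug: blue mug, 80 mm in diameter, 90 mm tall: not part of the job, leave it where it is; origin at its underside
- driver: screwdriver lying on the bench: not part of the job, leave it where it is; handle to its -x
- offcut: wood offcut, 35 x 90 x 18 mm: not part of the job, leave it where it is; origin at its underside
Mind the look-alikes: they are no part of the job. Leave any green look-alike of the blue_bin alone.

How it is judged:
On the way, in this order (a step that is already met when the one before it is completed fails the run):
1. the yellow lid lies on the mat, right way up, released (x of lid in the frame of mat between -0.095 and 0.095 m and y of lid in the frame of mat between -0.19 and 0.19 m and z of lid in the frame of mat between -0.005 and 0.012 m and angle between lid's own z axis and vertical below 0.1 rad and linear speed of lid below 0.02 m/s and contact force between the fingers and lid below 0.1 N), for 0.2 s.
2. the red scoop is tipped (more than 0.5 rad) with its open edge over the red bin (angle between red_scoop's own z axis and vertical above 0.5 rad and horizontal distance between red_lip and red_bin below 0.1 m and z of red_lip in the frame of red_bin below 0.25 m), for 0.1 s.
3. the nuts of the red scoop are in the red bin and the red scoop stands on the mat, released (x of red_scoop in the frame of mat between -0.095 and 0.095 m and y of red_scoop in the frame of mat between -0.19 and 0.19 m and z of red_scoop in the frame of mat between -0.005 and 0.012 m and angle between red_scoop's own z axis and vertical below 0.1 rad and linear speed of red_scoop below 0.02 m/s and contact force between the fingers and red_scoop below 0.1 N and x of nut0 in the frame of red_bin between -0.06 and 0.06 m and y of nut0 in the frame of red_bin between -0.07 and 0.07 m and z of nut0 in the frame of red_bin between -0.01 and 0.06 m and x of nut1 in the frame of red_bin between -0.06 and 0.06 m and y of nut1 in the frame of red_bin between -0.07 and 0.07 m and z of nut1 in the frame of red_bin between -0.01 and 0.06 m and x of nut2 in the frame of red_bin between -0.06 and 0.06 m and y of nut2 in the frame of red_bin between -0.07 and 0.07 m and z of nut2 in the frame of red_bin between -0.01 and 0.06 m), for 0.2 s.
4. the blue scoop is tipped (more than 0.5 rad) with its open edge over the blue bin (angle between blue_scoop's own z axis and vertical above 0.5 rad and horizontal distance between blue_lip and blue_bin below 0.1 m and z of blue_lip in the frame of blue_bin below 0.25 m), for 0.1 s.
5. the caps of the blue scoop are in the blue bin and the blue scoop stands on the mat, released (x of blue_scoop in the frame of mat between -0.095 and 0.095 m and y of blue_scoop in the frame of mat between -0.19 and 0.19 m and z of blue_scoop in the frame of mat between -0.005 and 0.012 m and angle between blue_scoop's own z axis and vertical below 0.1 rad and linear speed of blue_scoop below 0.02 m/s and contact force between the fingers and blue_scoop below 0.1 N and x of cap0 in the frame of blue_bin between -0.06 and 0.06 m and y of cap0 in the frame of blue_bin between -0.07 and 0.07 m and z of cap0 in the frame of blue_bin between -0.01 and 0.06 m and x of cap1 in the frame of blue_bin between -0.06 and 0.06 m and y of cap1 in the frame of blue_bin between -0.07 and 0.07 m and z of cap1 in the frame of blue_bin between -0.01 and 0.06 m and x of cap2 in the frame of blue_bin between -0.06 and 0.06 m and y of cap2 in the frame of blue_bin between -0.07 and 0.07 m and z of cap2 in the frame of blue_bin between -0.01 and 0.06 m), for 0.2 s.
At the end, for the whole second after the job is handed in: Lid and both scoops stand directly on the mat (origin over the mat to within 10 mm, at most 12 mm above its origin), upright within 0.1 rad, released, at rest; every nut present lies in the red bin, every cap in the blue bin (origin inside the outline, below the rim), at rest (all of step 1 and all of step 3 and all of step 5 and x of nut3 in the frame of red_bin between -0.06 and 0.06 m and y of nut3 in the frame of red_bin between -0.07 and 0.07 m and z of nut3 in the frame of red_bin between -0.01 and 0.06 m and x of nut4 in the frame of red_bin between -0.06 and 0.06 m and y of nut4 in the frame of red_bin between -0.07 and 0.07 m and z of nut4 in the frame of red_bin between -0.01 and 0.06 m and x of cap3 in the frame of blue_bin between -0.06 and 0.06 m and y of cap3 in the frame of blue_bin between -0.07 and 0.07 m and z of cap3 in the frame of blue_bin between -0.01 and 0.06 m and x of cap4 in the frame of blue_bin between -0.06 and 0.06 m and y of cap4 in the frame of blue_bin between -0.07 and 0.07 m and z of cap4 in the frame of blue_bin between -0.01 and 0.06 m and linear speed of each of nut0, nut1, nut2, nut3, nut4, cap0, cap1, cap2, cap3, cap4 below 0.03 m/s); the robot touches nothing.
It fails at once if the tape measure, glue bottle, mug, screwdriver or wood offcut is shifted more than 4 cm (distance of any of tape, glue, mug, driver, offcut from where it was at the start of the episode above 0.04 m).
It fails at once if a nut or cap falls off the bench (height (world z) of any of nut0, nut1, nut2, nut3, nut4, cap0, cap1, cap2, cap3, cap4 below -0.05 m).
Of nut0, nut1, nut2 only 1 to 3 are there at a start; the rules pass over those that are not, and their reading is None.
Of cap0, cap1, cap2 only 1 to 3 are there at a start; the rules pass over those that are not, and their reading is None.
Of nut3, cap3, nut4, cap4 only 1 to 3 are there at a start; the rules pass over those that are not, and their reading is None.
At some moment in a run one of nut3, cap3, nut4, cap4 may be knocked a few centimetres aside while the robot is not near it.
It also fails if it takes over 210 s, if anything falls off the work surface, if the arm or the gripper's body presses on something with over 40 N, if the wrist force passes 120 N, or if a joint passes its speed limit or range.

## Working session

There is one attempt and no reset: what is moved stays moved. The work goes in short steps, each a Python script; the robot and the scene stay as the last script left them, time stands still between calls to the robot, and variables do not carry over. Pictures are saved under pics/ and viewed, about 12 in all and at most 16, crops included, and the job is handed in when it is done.

```bash
ls; mkdir -p pics; cat > h.py <<'E'
import numpy as np, cv2
from station import arm
def snap(name, fn=None):
    st=arm.state(); s=arm.snapshot(name)
    if name=="wrist":
        T=np.eye(4);T[:3,:3]=np.array(st["orientation"]);T[:3,3]=st["tcp_pos"]
        s["W"]=T@np.array(s["tool_from_camera"])
    else: s["W"]=np.array(s["world_from_camera"])
    s["K"]=np.array([[s["fx"],0,s["cx"]],[0,s["fy"],s["cy"]],[0,0,1.]])
    if fn: 
        cv2.imwrite("pics/"+fn+".png",cv2.cvtColor(s["color"],cv2.COLOR_RGB2BGR))
        np.savez("pics/"+fn+".npz",W=s["W"],K=s["K"],D=np.array(s["D"],float),color=s["color"])
    return s
def load(fn): return dict(np.load("pics/"+fn+".npz"))
def p2w(s,uv,z):
    """pixels -> world points on plane z"""
    uv=np.array(uv,float).reshape(-1,1,2)
    n=cv2.undistortPoints(uv,s["K"],np.array(s["D"],float)).reshape(-1,2)
    d=np.c_[n,np.ones(len(n))]@s["W"][:3,:3].T; o=s["W"][:3,3]
    return o+d*((np.broadcast_to(z,len(n))-o[2])/d[:,2])[:,None]
def w2p(s,P):
    Wi=np.linalg.inv(s["W"])
    return cv2.projectPoints(np.array(P,float).reshape(-1,1,3),cv2.Rodrigues(Wi[:3,:3])[0],Wi[:3,3],s["K"],np.array(s["D"],float))[0].reshape(-1,2)
def down(yaw):
    """tool pointing down, jaw axis (tool y) at angle yaw+90deg, tool x at yaw"""
    c,s=np.cos(yaw),np.sin(yaw)
    return np.array([[c,s,0],[s,-c,0],[0,0,-1.]])
E
python3 - <<'E'
from h import *
for n in("top","side"):
    s=snap(n,n+"0"); print(n,s["W"].round(3).tolist(),s["K"][0,0])
    im=cv2.imread(f"pics/{n}0.png"); cv2.imwrite(f"pics/{n}0b.png",cv2.resize(im,(800,500),interpolation=cv2.INTER_CUBIC))
print(arm.state()); s=arm.snapshot("wrist"); print(np.array(s["tool_from_camera"]).round(3).tolist())
E
```

```text
pics
top [[-0.01, -0.989, 0.145, 0.347], [-1.0, 0.013, 0.021, -0.026], [-0.022, -0.145, -0.989, 1.162], [0.0, 0.0, 0.0, 1.0]] 405.38251059241117
side [[-0.989, -0.125, 0.08, 0.388], [-0.148, 0.761, -0.631, 0.928], [0.018, -0.636, -0.771, 1.214], [0.0, 0.0, 0.0, 1.0]] 503.85481332688437
{'clock': 0.1, 'qpos': array([-1.33581282e+00,  2.59307001e-01,  1.53599216e+00, -1.97142085e-05,
        1.34800102e+00, -2.02777122e-01]), 'dq': array([-0.00013807, -0.00149383, -0.00256218, -0.00256265, -0.00187535,
        0.00197061]), 'effort': array([ 1.70041236e-03, -4.46971214e+01, -2.91245306e+01, -4.78968304e-04,
        6.29358474e-03,  3.20340371e-05]), 'tcp_pos': array([ 0.23306314, -0.49764408,  0.23053055]), 'orientation': array([[ 9.05701446e-01,  4.23915932e-01, -4.16256022e-04],
       [ 4.23916011e-01, -9.05699990e-01,  1.65612107e-03],
       [ 3.25053033e-04, -1.67640884e-03, -9.99998542e-01]]), 'ft_force': array([0.02050612, 0.02697784, 0.41657633]), 'torque': array([ 0.01251809, -0.00585947,  0.00023203]), 'opening': 1.004612473699813}
[[0.0, -0.946, -0.325, 0.084], [1.0, 0.001, -0.0, -0.0], [0.0, -0.325, 0.946, -0.143], [0.0, 0.0, 0.0, 1.0]]
```

View pics/top0b.png

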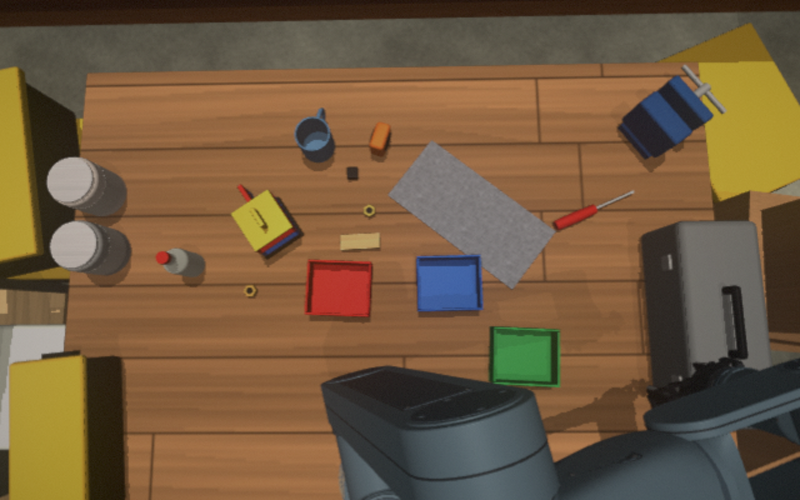

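View pics/side0b.png

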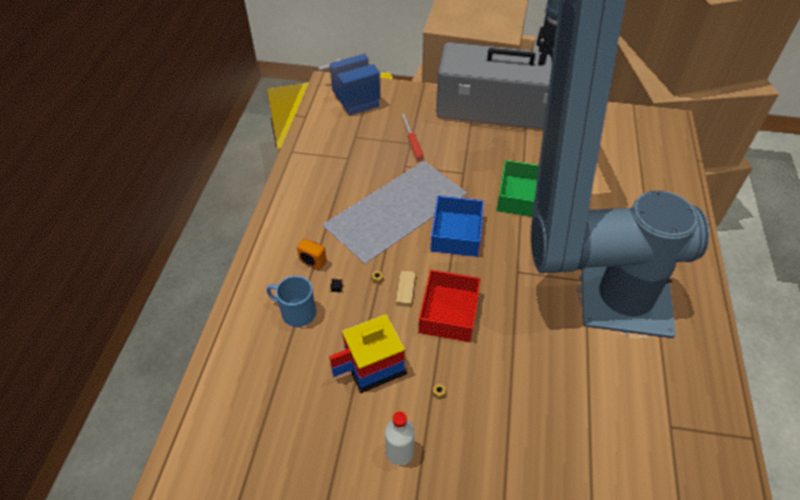

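The top view (800 px scale) shows the stack at (264,222) with its handles to the upper left. The mat is at (472,214), the red bin at (339,289) and the blue bin at (449,283). Loose parts are nuts at (369,211) and (250,291) and a cap at (352,173). The green bin is the decoy.

```bash
cat > m.py <<'E'
from h import *
s=load("top0"); hsv=cv2.cvtColor(s["color"],cv2.COLOR_RGB2HSV)
def comp(lo,hi,seed,r=45):
    m=cv2.inRange(hsv,np.array(lo),np.array(hi)); k=np.zeros_like(m)
    u,v=int(seed[0]/1.25),int(seed[1]/1.25); k[max(0,v-r):v+r,max(0,u-r):u+r]=255; m&=k
    n,l,st,c=cv2.connectedComponentsWithStats(m); i=1+np.argmax(st[1:,4])
    vu=np.argwhere(l==i); return vu[:,::-1].astype(float)
def rect(name,px,z):
    P=p2w(s,px,z)[:,:2]; (c,wh,a)=cv2.minAreaRect((P*1000).astype(np.float32)); print(name,len(px),"c",np.round(c,1),"wh",np.round(wh,1),"ang",round(a,1))
rect("lid",comp((22,120,90),(35,255,255),(264,222)),.103)
rect("redbin",comp((0,170,60),(6,255,255),(339,289)),.06)
rect("bluebin",comp((105,150,50),(120,255,255),(449,283)),.06)
for n,z,q in [("mat",.003,[(433,142),(555,236),(512,288),(389,190)]),("redbin",.06,[(308,260),(372,262),(370,318),(306,315)]),("bluebin",.06,[(416,256),(480,254),(482,310),(417,312)]),
 ("nuts",.018,[(369,211),(250,291)]),("cap",.02,[(352,173)]),("lidcorn",.103,[(232,216),(267,191),(298,224),(264,252)]),
 ("handle tips",.1,[(240,187),(266,230),(252,208)]),("glue",.16,[(163,258)]),("mug",.09,[(312,128)]),("tape",.06,[(380,131)]),("driver",.015,[(557,224),(633,192)]),("offcut",.018,[(341,235),(379,234),(380,249),(341,250)])]:
    print(n,(p2w(s,np.array(q)/1.25,z)*1000).round(0)[:,:2].tolist())
sd=load("side0")
for n,z,q in [("nuts",.018,[(377,276),(439,390)]),("cap",.02,[(336,284)]),("lidcorn",.103,[(344,338),(391,318),(405,352),(357,371)]),("mat",.003,[(324,225),(366,260),(466,193),(424,163)])]:
    print("side",n,(p2w(sd,np.array(q)/1.25,z)*1000).round(0)[:,:2].tolist())
def crop(src,x0,y0,w,h,k,o): cv2.imwrite(o,cv2.resize(cv2.imread(src)[y0:y0+h,x0:x0+w],None,fx=k,fy=k,interpolation=cv2.INTER_CUBIC))
crop("pics/top0.png",170,130,160,120,5,"pics/c1.png")
E
python3 m.py
```

```text
lid 1286 c [552.3 274.5] wh [101.2  94.6] ang 33.8
redbin 2263 c [407.8 113.5] wh [141.6 119.7] ang 86.9
bluebin 1399 c [ 412.1 -126.4] wh [133.7 105.5] ang 89.4
mat [[753.0, -104.0], [523.0, -379.0], [405.0, -275.0], [638.0, 2.0]]
redbin [[468.0, 180.0], [462.0, 39.0], [341.0, 44.0], [349.0, 182.0]]
bluebin [[474.0, -57.0], [477.0, -197.0], [356.0, -197.0], [353.0, -57.0]]
nuts [[585.0, 48.0], [404.0, 318.0]]
cap [[675.0, 87.0]]
lidcorn [[560.0, 337.0], [614.0, 263.0], [541.0, 194.0], [482.0, 265.0]]
handle tips [[625.0, 322.0], [530.0, 263.0], [578.0, 295.0]]
glue [[465.0, 454.0]]
mug [[759.0, 169.0]]
tape [[761.0, 20.0]]
driver [[549.0, -381.0], [621.0, -559.0]]
offcut [[530.0, 112.0], [531.0, 25.0], [496.0, 23.0], [495.0, 112.0]]
side nuts [[586.0, 52.0], [405.0, 322.0]]
side cap [[676.0, 92.0]]
side lidcorn [[609.0, 280.0], [523.0, 217.0], [481.0, 293.0], [568.0, 349.0]]
side mat [[752.0, -98.0], [624.0, -3.0], [404.0, -272.0], [532.0, -369.0]]
```

View pics/c1.png

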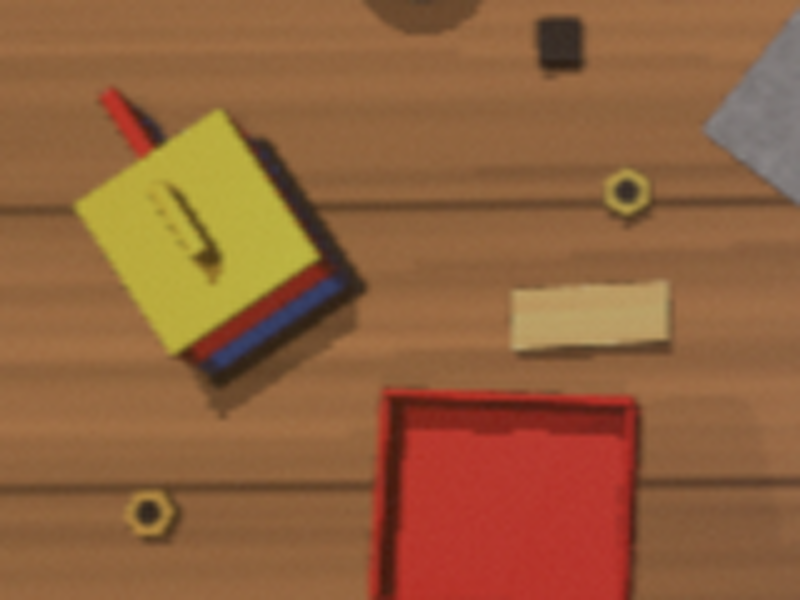

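The crop shows the lid corners at crop (75,205), (222,110), (320,258) and (175,355), so yaw is about 34° and the handle points to +x,+y, matching the mask fit. Next I check reachability and refine the lid pose with the wrist camera.

```bash
cat >> h.py <<'E'
def Rz(a): c,s=np.cos(a),np.sin(a); return np.array([[c,-s,0],[s,c,0],[0,0,1.]])
def Ry(a): c,s=np.cos(a),np.sin(a); return np.array([[c,0,s],[0,1,0],[-s,0,c]])
def scoop_tool(origin,heading,th,flip,tcp=(.073,0,.017)):
    """TCP pose for scoop with origin, heading, tipped th (open edge down)"""
    R=Rz(heading)@Ry(-th)
    return np.array(origin)+R@np.array(tcp), R@down(np.pi*flip)
def lip_tool(lip,heading,th,flip):
    R=Rz(heading)@Ry(-th)
    return scoop_tool(np.array(lip)-R@np.array([-.05,0,.01]),heading,th,flip)
E
python3 - <<'E'
from h import *
r=np.radians
def ok(p,R):
    q=arm.inverse_kinematics(p,R); return None if q is None else np.round(q,2)
for f in(0,1):
    print("flip",f)
    for z in(.069,.029,.22): print(" stack",z,ok(*scoop_tool([.552,.276,z-.017],r(33.8),0,f)))
    for off in(-.115,0,.115):
        for h in(-40,140):
            c=np.array([.579,-.187,.003])+off*np.array([.642,.767,0]); n=np.array([np.cos(r(h)),np.sin(r(h)),0])
            print(" mat",off,h,ok(*scoop_tool(c-.015*n,r(h),0,f)))
    for nm,b in(("red",(.408,.112)),("blue",(.415,-.127))):
        print(nm,[(h,th) for h in range(-180,180,15) for th in(55,65,75) if all(ok(*lip_tool([*b,.085],r(h),r(t),f)) is not None for t in (0,30,th))])
p=np.array([.552,.276,.23])
arm.movep(p,down(r(33.8))); print(arm.state()["clock"],arm.state()["qpos"])
snap("wrist","w1")
E
```

```text
flip 0
 stack 0.069 [ 0.32  0.63  1.36 -0.    1.15  1.3 ]
 stack 0.029 [ 0.32  0.68  1.39 -0.    1.08  1.3 ]
 stack 0.22 [ 0.32  0.52  1.17 -0.    1.45  1.3 ]
 mat -0.115 -40 [-0.69  0.6   1.56 -0.    0.98  1.58]
 mat -0.115 140 [-0.69  0.45  1.86 -0.    0.84 -1.56]
 mat 0 -40 [-0.51  0.65  1.48 -0.    1.02  1.76]
 mat 0 140 [-0.47  0.5   1.77 -0.    0.88 -1.35]
 mat 0.115 -40 [-0.35  0.72  1.33 -0.    1.09  1.92]
 mat 0.115 140 [-0.28  0.57  1.62 -0.    0.95 -1.16]
red [(-180, 55), (-180, 65), (-180, 75), (-165, 55), (-165, 65), (-165, 75), (-150, 55), (-150, 65), (-150, 75), (-135, 55), (-135, 65), (-135, 75), (-120, 55), (-120, 65), (-120, 75), (-105, 55), (-105, 65), (-105, 75), (-90, 55), (-90, 65), (-90, 75), (-75, 55), (-75, 65), (-75, 75), (-60, 55), (-60, 65), (-15, 55), (-15, 65), (0, 55), (15, 55), (30, 55), (45, 55), (45, 65), (60, 55), (60, 65), (60, 75), (75, 55), (75, 65), (75, 75), (90, 55), (90, 65), (90, 75), (105, 55), (105, 65), (105, 75), (120, 55), (120, 65), (120, 75), (135, 55), (135, 65), (135, 75), (150, 55), (150, 65), (150, 75), (165, 55), (165, 65), (165,
[... 1729 characters left out ...]
-180, 55), (-180, 65), (-180, 75), (-165, 55), (-165, 65), (-165, 75), (-150, 55), (-150, 65), (-150, 75), (-135, 55), (-135, 65), (-135, 75), (-120, 55), (-120, 65), (-120, 75), (-105, 55), (-105, 65), (-105, 75), (-90, 55), (-90, 65), (-45, 55), (-45, 65), (-30, 55), (-15, 55), (0, 55), (15, 55), (15, 65), (30, 55), (30, 65), (30, 75), (45, 55), (45, 65), (45, 75), (60, 55), (60, 65), (60, 75), (90, 55), (90, 65), (90, 75), (105, 55), (105, 65), (105, 75), (120, 55), (120, 65), (120, 75), (135, 55), (135, 65), (135, 75), (150, 55), (150, 65), (150, 75), (165, 55), (165, 65), (165, 75)]
3.0917 [ 2.81660491e-01  3.80168703e-01  1.36635802e+00 -2.59420884e-04
  1.39498334e+00  1.26388811e+00]
```

View pics/w1.png

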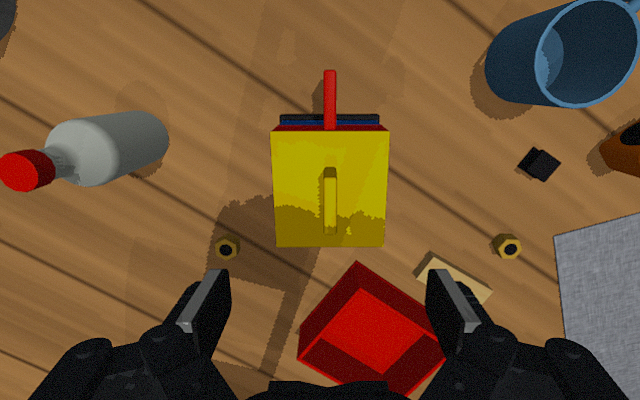

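The wrist view shows the lid plate corners at (271,131), (390,129), (386,246) and (276,247). The lid handle top runs (330,168)–(330,233) and the red handle (330,71)–(331,130).

```bash
python3 - <<'E'
from h import *
s=load("w1")
def show(n,q,z):
    P=p2w(s,q,z)[:,:2]*1000; print(n,P.round(1).tolist(),"mean",P.mean(0).round(1)); return P
P=show("lid",[(271,131),(390,129),(386,246),(276,247)],.103)
d=P[0]+P[1]-P[2]-P[3]; print("yaw",np.degrees(np.arctan2(d[1],d[0])),np.linalg.norm(d)/2, np.linalg.norm(P[0]+P[3]-P[1]-P[2])/2)
H=show("lidhandle",[(330,168),(330,233)],.139); d=H[0]-H[1]; print(np.degrees(np.arctan2(d[1],d[0])),np.linalg.norm(d))
show("redhandle",[(330,71)],.100); show("nut",[(227,249),(509,247)],.018); show("cap",[(539,164)],.018)
E
```

```text
lid [[568.5, 339.2], [621.1, 263.1], [538.9, 205.2], [484.8, 284.5]] mean [553.3 273. ]
yaw 34.15658873615126 100.26575298313291 94.19188157430528
lidhandle [[576.5, 289.6], [535.4, 261.9]] mean [556.  275.7]
33.86986534394435 49.56981803391508
redhandle [[630.3, 325.4]] mean [630.3 325.4]
nut [[408.0, 318.2], [590.0, 50.6]] mean [499.  184.4]
cap [[678.9, 92.1]] mean [678.9  92.1]
```

```bash
cat >> h.py <<'E'
MAT=np.array([.579,-.187,.003]); MD=np.array([.642,.767,0]); MY=np.radians(-40)
def slot(k): return MAT+k*.115*MD
def st(): 
    s=arm.state(); print("t",round(s["clock"],1),"tcp",np.round(s["tcp_pos"],4),"open",round(s["opening"],3),"F",np.round(s["ft_force"],1),"q",np.round(s["qpos"],2))
E
python3 - <<'E'
from h import *
y=np.radians(34); p=np.array([.5537,.2742,.107])
arm.movep(p+[0,0,.06],down(y)); arm.servo_line(p,velocity=.1)
arm.gripper_close(60); st()
arm.servo_line(p+[0,0,.03],velocity=.06); arm.servo_line(p+[0,0,.12],velocity=.2); st()
g=slot(1)+[0,0,.016]; R=down(MY)
arm.movep(g+[0,0,.12],R); arm.servo_line(g+[0,0,.015],velocity=.15)
print(arm.servo_line(g-[0,0,.004],velocity=.03,until_force=4)); st()
arm.release(); arm.servo_line(g+[0,0,.1],velocity=.2); st()
p,R=scoop_tool([.5537,.2742,.23],y,0,0); arm.movep(p,R); snap("wrist","w2"); st()
E
```

```text
t 4.9 tcp [0.5538 0.2742 0.1072] open 0.105 F [-0.2 -0.2  2. ] q [ 0.28  0.48  1.53 -0.    1.14  1.26]
t 6.2 tcp [0.5531 0.274  0.2259] open 0.106 F [ 0.  -1.  -2.1] q [ 0.28  0.38  1.37 -0.    1.39  1.26]
True
t 9.0 tcp [ 0.653  -0.0989  0.0182] open 0.108 F [0.7 0.4 3.9] q [-0.32  0.64  1.48  0.    1.01  1.95]
t 10.4 tcp [ 0.6522 -0.0986  0.1182] open 0.998 F [-0.7  0.8 -0.7] q [-0.32  0.54  1.39 -0.    1.21  1.95]
t 12.1 tcp [0.6147 0.3135 0.2462] open 0.998 F [ 0.6 -0.6 -1. ] q [ 0.31  0.51  1.13 -0.    1.51  1.29]
```

View pics/w2.png

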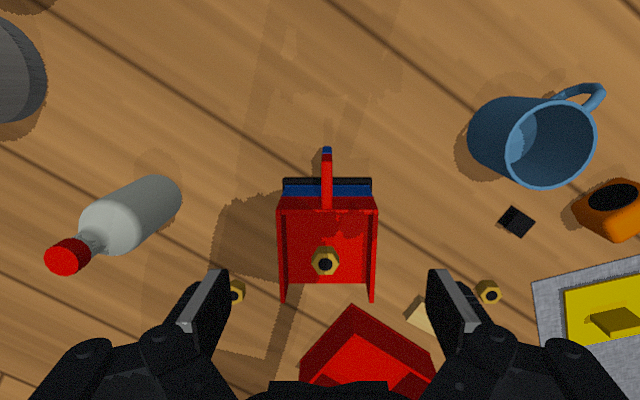

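The lid lies on the mat. The red scoop holds one nut at (325,262), and its handle runs (327,148)–(327,207). I check the handle position, then grasp.

```bash
python3 - <<'E'
from h import *
s=load("w2"); P=p2w(s,[(327,155),(327,205)],.100); 
c=np.array([.5537,.2742]);print(((P[:,:2]-c)@Rz(np.radians(34))[:2,:2]*1000).round(1))
P=p2w(s,[(278,210),(378,210)],.098); print(((P[:,:2]-c)@Rz(np.radians(34))[:2,:2]*1000).round(1))
y=np.radians(34); p,R=scoop_tool([*c,.052],y,0,0)
arm.movep(p+[0,0,.06],R); arm.servo_line(p,velocity=.1); arm.gripper_close(110); st()
arm.servo_line(p+[0,0,.03],velocity=.05); arm.servo_line(p+[0,0,.12],velocity=.2); st()
h=np.radians(87); lip=np.array([.408,.135,.09])
arm.movep(*lip_tool(lip+[0,0,.05],h,0,0)); st()
for t in(20,40,55,70): 
    p,R=lip_tool(lip,h,np.radians(t),0); q=arm.inverse_kinematics(p,R); print(t,None if q is None else np.round(q,2))
E
```

```text
[[98.6 -0.5]
 [53.4 -0.4]]
[[ 47.9  44. ]
 [ 47.8 -46.6]]
t 14.0 tcp [0.6143 0.3151 0.0693] open 0.099 F [-0.3  0.6  3.2] q [0.31 0.63 1.36 0.   1.15 1.29]
t 15.4 tcp [0.6136 0.3148 0.1879] open 0.097 F [ 0.  -0.4 -2. ] q [ 0.31  0.54  1.22 -0.    1.39  1.29]
t 16.3 tcp [0.4153 0.2581 0.1468] open 0.1 F [ 0.1  0.1 -0.9] q [0.33 0.23 1.8  0.   1.11 0.38]
20 [ 0.04  0.16  1.98  0.41  1.02 -0.13]
40 [-0.29  0.15  2.06  0.73  1.22 -0.6 ]
55 [-0.5   0.25  2.1   0.84  1.42 -0.86]
70 [-0.66  0.41  2.12  0.89  1.6  -1.08]
```

```bash
python3 - <<'E'
from h import *
h=np.radians(87); lip=np.array([.408,.135,.09])
for t in(20,40,50,60,72):
    arm.servo_line(*lip_tool(lip,h,np.radians(t),0),velocity=.08)
arm.wait(.5); st(); snap("wrist","w3")
for t in(64,74): arm.servo_line(*lip_tool(lip,h,np.radians(t),0),velocity=.15)
arm.wait(.4); snap("side","s3"); st()
a=cv2.imread("pics/w3.png"); b=cv2.imread("pics/s3.png")[150:350,200:460]
cv2.imwrite("pics/v3.png",np.hstack([cv2.resize(a,(400,250)),cv2.resize(b,(400,308))[:250]]))
E
```

```text
t 19.4 tcp [0.4096 0.1664 0.2093] open 0.099 F [ 0.3 -0.5 -1.2] q [-0.67  0.44  2.12  0.89  1.62 -1.1 ]
t 20.5 tcp [0.4093 0.1625 0.2104] open 0.098 F [ 0.5  0.  -1.7] q [-0.69  0.46  2.11  0.89  1.64 -1.12]
```

View pics/v3.png

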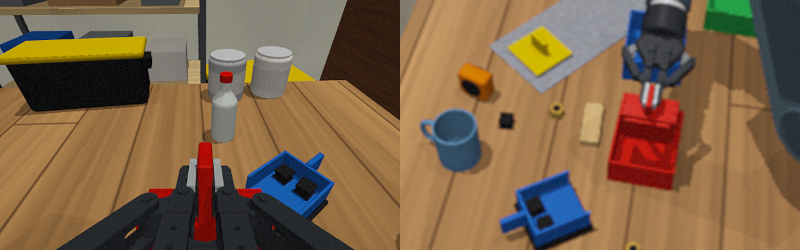

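```bash
python3 - <<'E'
from h import *
h=np.radians(87); lip=np.array([.408,.135,.09])
arm.servo_line(*lip_tool(lip+[0,0,.03],h,np.radians(40),0),velocity=.15)
arm.servo_line(*lip_tool(lip+[0,0,.06],h,0,0),velocity=.15)
m=np.radians(140); n=np.array([np.cos(m),np.sin(m),0])
arm.movep(*scoop_tool(slot(0)-.015*n+[0,0,.14],m,0,0)); st()
snap("wrist","w4"); snap("top","t4")
a=cv2.imread("pics/w4.png"); b=cv2.imread("pics/t4.png")[110:290,150:450]
cv2.imwrite("pics/v4.png",np.vstack([cv2.resize(a,(480,300)),cv2.resize(b,(480,288))]))
E
```

```text
t 23.7 tcp [ 0.5342 -0.1494  0.1601] open 0.105 F [-0.3 -1.5 -1.4] q [-0.47  0.32  1.63  0.    1.19 -1.35]
```

View pics/v4.png

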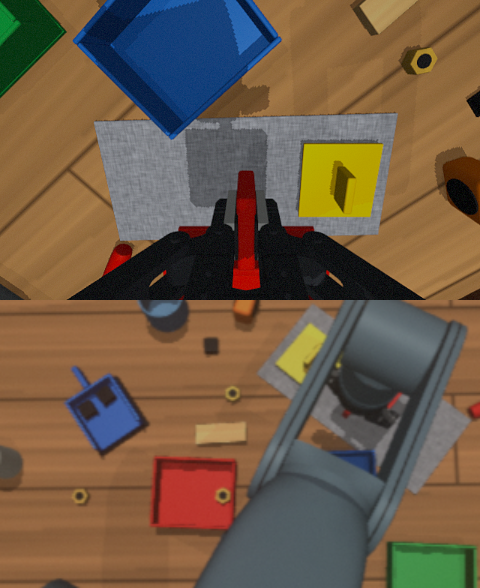

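The nut is in the red bin and the red scoop is empty. I place it on the middle slot, shifted slightly away from the blue bin, then go back and look at the blue scoop.

```bash
python3 - <<'E'
from h import *
m=np.radians(140); n=np.array([np.cos(m),np.sin(m),0])
o=slot(0)-.03*n
arm.movep(*scoop_tool(o+[0,0,.06],m,0,0))
arm.servo_line(scoop_tool(o+[0,0,.015],m,0,0)[0],velocity=.1)
print(arm.servo_line(scoop_tool(o-[0,0,.006],m,0,0)[0],velocity=.025,until_force=4)); st()
arm.wait(.2); arm.release(); arm.servo_line(scoop_tool(o+[0,0,.12],m,0,0)[0],velocity=.2)
snap("wrist","w5")
y=np.radians(34); p,R=scoop_tool([.5537,.2742,.19],y,0,0); arm.movep(p,R); snap("wrist","w6"); st()
a=cv2.imread("pics/w5.png"); b=cv2.imread("pics/w6.png")
cv2.imwrite("pics/v6.png",np.vstack([cv2.resize(a,(320,200)),cv2.resize(b[:,:],(320,200))])); 
cv2.imwrite("pics/v6.png",np.hstack([a[:,100:500],b[:,120:520]]))
E
```

```text
True
t 25.5 tcp [ 0.546  -0.1593  0.0203] open 0.1 F [-1.1  0.3  3.5] q [-0.48  0.51  1.73 -0.    0.9  -1.35]
t 29.5 tcp [0.6144 0.3143 0.2067] open 0.997 F [ 0.4  0.5 -0.6] q [ 0.31  0.53  1.19 -0.    1.42  1.29]
```

View pics/v6.png

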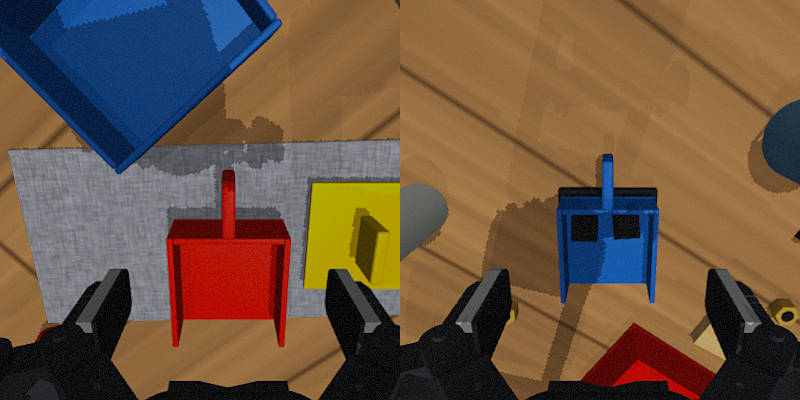

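The red scoop stands on the mat beside the lid. The blue scoop holds two caps and its handle is where expected.

```bash
python3 - <<'E'
from h import *
s=load("w6"); c=np.array([.5537,.2742]);y=np.radians(34)
P=p2w(s,[(328,160),(328,205)],.060); print(((P[:,:2]-c)@Rz(y)[:2,:2]*1000).round(1))
p,R=scoop_tool([*c,.012],y,0,0)
arm.movep(p+[0,0,.06],R); arm.servo_line(p,velocity=.1); arm.gripper_close(110); st()
arm.servo_line(p+[0,0,.03],velocity=.05); arm.servo_line(p+[0,0,.16],velocity=.2)
h=np.radians(90); lip=np.array([.4145,-.104,.09])
arm.movep(*lip_tool(lip+[0,0,.05],h,0,0)); st()
for t in(20,40,50,60,74): arm.servo_line(*lip_tool(lip,h,np.radians(t),0),velocity=.08)
arm.wait(.5); st()
for t in(64,75): arm.servo_line(*lip_tool(lip,h,np.radians(t),0),velocity=.15)
arm.wait(.4)
arm.servo_line(*lip_tool(lip+[0,0,.03],h,np.radians(40),0),velocity=.15)
arm.servo_line(*lip_tool(lip+[0,0,.07],h,0,0),velocity=.15)
m=np.radians(140); n=np.array([np.cos(m),np.sin(m),0])
arm.movep(*scoop_tool(slot(-1)-.03*n+[0,0,.14],m,0,0)); st()
snap("wrist","w7"); snap("side","s7")
a=cv2.imread("pics/w7.png"); b=cv2.imread("pics/s7.png")[100:350,180:480]
cv2.imwrite("pics/v7.png",np.hstack([a[:300,:420],cv2.resize(b,(360,300))]))
E
```

```text
[[94.5 -0.6]
 [53.5 -0.6]]
t 31.5 tcp [0.6143 0.3151 0.0294] open 0.093 F [-0.2 -0.1  3.1] q [0.31 0.68 1.39 0.   1.08 1.29]
t 34.4 tcp [0.415  0.0191 0.1469] open 0.097 F [ 0.2  0.1 -2.2] q [-0.22  0.1   1.96  0.    1.08 -0.22]
t 37.5 tcp [ 0.4145 -0.0767  0.2103] open 0.097 F [ 0.5  0.7 -1.9] q [-0.98  0.64  1.72  0.62  1.95 -1.13]
t 41.4 tcp [ 0.4717 -0.2475  0.1597] open 0.098 F [-0.3  0.2 -2.4] q [-0.69  0.29  1.68  0.    1.18 -1.56]
```

View pics/v7.png

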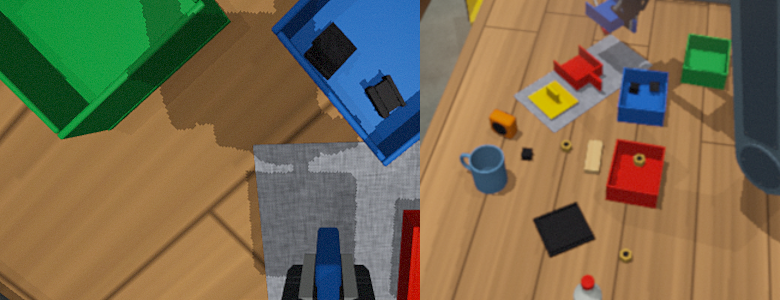

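Both caps are in the blue bin. I place the blue scoop at a slot of about −0.95, keeping clear of the screwdriver and the bin.

```bash
python3 - <<'E'
from h import *
m=np.radians(140); n=np.array([np.cos(m),np.sin(m),0])
o=slot(-.95)-.026*n
arm.servo_line(*scoop_tool(o+[0,0,.05],m,0,0),velocity=.15)
arm.servo_line(scoop_tool(o+[0,0,.015],m,0,0)[0],velocity=.1)
print(arm.servo_line(scoop_tool(o-[0,0,.006],m,0,0)[0],velocity=.025,until_force=4)); st()
arm.wait(.2); arm.release(); st(); arm.servo_line(scoop_tool(o+[0,0,.14],m,0,0)[0],velocity=.2)
arm.movep([.60,.13,.28],down(np.radians(60))); st()
snap("wrist","w8"); snap("side","s8"); snap("top","t8")
a=cv2.imread("pics/w8.png"); b=cv2.imread("pics/t8.png")[90:290,150:470]
cv2.imwrite("pics/v8.png",np.vstack([cv2.resize(a,(480,300)),cv2.resize(b,(480,300))]))
E
```

```text
True
t 43.4 tcp [ 0.4728 -0.2405  0.0203] open 0.099 F [-0.5  0.3  4. ] q [-0.68  0.46  1.83 -0.    0.85 -1.55]
t 44.3 tcp [ 0.472  -0.2399  0.0196] open 1.0 F [-0.1  0.5  0. ] q [-0.68  0.46  1.83  0.    0.85 -1.55]
t 47.0 tcp [0.5999 0.1294 0.2793] open 1.003 F [-0.1 -0.7 -0.2] q [ 0.03  0.35  1.29 -0.    1.5   0.55]
```

View pics/v8.png

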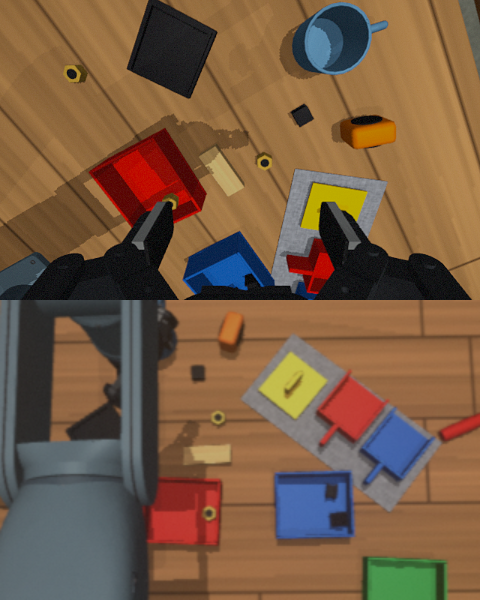

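All three pieces stand on the mat and the binned parts are in place. Loose parts in the wrist view (full pixels): nuts at (96,97) and (352,216), cap at (403,153). I look closely at each one just before picking it.

```bash
cat >> h.py <<'E'
def find(guess,kind,yaw,fn):
    """hover, segment part near guess; returns xy, yaw of min-area rect, size (mm)"""
    g=np.array([guess[0],guess[1],0.]); t=np.array([np.cos(yaw),np.sin(yaw),0])
    arm.movep(g+.03*t+[0,0,.17],down(yaw)); arm.wait(.3)
    s=snap("wrist",fn); hsv=cv2.cvtColor(s["color"],cv2.COLOR_RGB2HSV)
    m=cv2.inRange(hsv,np.array((20,90,60)),np.array((35,255,255))) if kind=="nut" else cv2.inRange(hsv,np.array((0,0,0)),np.array((179,255,48)))
    u,v=w2p(s,[[*guess[:2],.01]])[0].astype(int); k=np.zeros_like(m); cv2.circle(k,(int(u),int(v)),75,255,-1); m&=k
    n,l,S,c=cv2.connectedComponentsWithStats(cv2.morphologyEx(m,cv2.MORPH_OPEN,np.ones((3,3))))
    i=1+np.argmax(S[1:,4]); vu=np.argwhere(l==i)[:,::-1].astype(float)
    P=p2w(s,vu,.018 if kind=="nut" else .02)[:,:2]*1000
    (c,wh,a)=cv2.minAreaRect(P.astype(np.float32)); c2=P.mean(0)
    print(kind,"px",(u,v),"rect c",np.round(c,1),"wh",np.round(wh,1),"ang",round(a,1),"mean",c2.round(1))
    im=cv2.cvtColor(s["color"],cv2.COLOR_RGB2BGR); cv2.drawContours(im,cv2.findContours((l==i).astype(np.uint8),0,1)[0],-1,(255,0,255),1); cv2.imwrite(f"pics/{fn}m.png",im)
    return np.array(c)/1000,np.radians(a),wh
E
python3 - <<'E'
from h import *
s=load("w8"); P=p2w(s,[(96,97),(352,216),(403,153)],.018); print(P.round(3)[:,:2].tolist())
find(P[1],"nut",0,"n1"); find(P[2],"cap",0,"c1x"); st()
cv2.imwrite("pics/v9.png",np.hstack([cv2.imread("pics/n1m.png")[:,120:520],cv2.imread("pics/c1xm.png")[:,120:520]]))
E
```

```text
[[0.408, 0.32], [0.589, 0.049], [0.68, 0.09]]
nut px (np.int64(328), np.int64(211)) rect c [589.1  48.1] wh [26.7 24.1] ang 0.1 mean [590.7  48.5]
cap px (np.int64(327), np.int64(210)) rect c [682.9  87. ] wh [30.2 24.9] ang 0.0 mean [682.9  87.4]
t 49.2 tcp [0.7093 0.0892 0.1706] open 1.001 F [-1.2  0.7  0.6] q [-0.03  0.59  1.17 -0.    1.38  1.54]
```

View pics/v9.png

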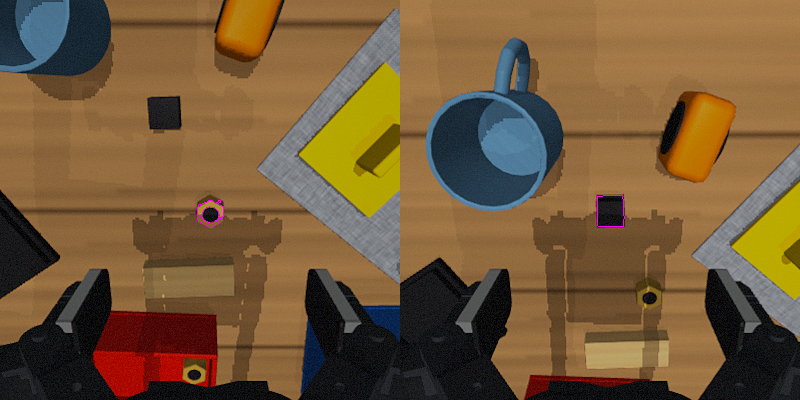

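```bash
cat >> h.py <<'E'
def pick_drop(xy,yaw,drop,f=40):
    p=np.array([*xy,.004]); R=down(yaw)
    arm.movep(p+[0,0,.1],R); arm.servo_line(p+[0,0,.02],velocity=.2); arm.servo_line(p,velocity=.05,until_force=8)
    arm.gripper_close(f); o=arm.state()["opening"]; arm.servo_line(p+[0,0,.15],velocity=.25); print("pick"); st()
    if arm.state()["opening"]<.15: print("MISSED"); arm.release(); return False
    d=np.array([*drop,.075]); arm.movep(d+[0,0,.06],down(0)); arm.servo_line(d,velocity=.15); arm.wait(.2); arm.release(); arm.servo_line(d+[0,0,.1],velocity=.25); st(); return True
E
python3 - <<'E'
from h import *
pick_drop([.681,.087],0,[.4145,-.097])
c,a,wh=find([.589,.049],"nut",0,"n2")
if abs(c-[.589,.048]).max()<.006: pick_drop(c,0,[.408,.125])
c,a,wh=find([.408,.32],"nut",0,"n3"); print(c,wh)
E
```

```text
pick
t 52.0 tcp [0.68   0.087  0.1525] open 0.294 F [-0.8 -0.1 -0.6] q [-0.04  0.56  1.28 -0.    1.31  1.54]
t 55.2 tcp [ 0.4146 -0.097   0.1753] open 0.999 F [ 0.2 -0.1  0.2] q [-0.49  0.08  1.9  -0.    1.16  1.08]
nut px (np.int64(327), np.int64(210)) rect c [589.3  48.1] wh [24.1 25.7] ang 90.0 mean [590.1  48. ]
pick
t 59.3 tcp [0.5883 0.0482 0.1526] open 0.283 F [-0.3 -0.3 -1. ] q [-0.11  0.39  1.54 -0.    1.21  1.46]
t 62.1 tcp [0.4081 0.125  0.1753] open 0.999 F [ 0.1 -0.2 -0.8] q [0.03 0.08 1.9  0.   1.16 1.61]
nut px (np.int64(326), np.int64(211)) rect c [446.  289.9] wh [27.  26.7] ang 6.6 mean [446.2 290.2]
[0.44603406 0.28986743] (26.98736000061035, 26.685848236083984)
```

The last nut was knocked aside to about (0.446, 0.290). I look again and pick it there.

```bash
python3 - <<'E'
from h import *
c,a,wh=find([.446,.29],"nut",0,"n4")
print(pick_drop(c,0,[.408,.14]))
arm.movep([.40,.30,.35],down(0)); st()
snap("side","s9"); snap("top","t9")
a=cv2.imread("pics/s9.png")[80:330,160:480]; b=cv2.imread("pics/t9.png")[90:290,150:470]
cv2.imwrite("pics/v10.png",np.vstack([cv2.resize(a,(400,300)),cv2.resize(b,(400,300))]))
cv2.imwrite("pics/v10.png",np.hstack([cv2.resize(a,(400,312)),cv2.resize(b,(400,312))]))
E
```

```text
nut px (np.int64(328), np.int64(210)) rect c [445.8 290.2] wh [25.9 27.8] ang 65.0 mean [447. 290.]
pick
t 66.7 tcp [0.445  0.2898 0.1528] open 0.286 F [-0.8  0.  -1. ] q [ 0.37  0.29  1.69 -0.    1.16  1.94]
t 69.3 tcp [0.4081 0.14   0.1754] open 0.997 F [-1.1  0.2 -0. ] q [ 0.07  0.09  1.89 -0.    1.16  1.64]
True
t 70.3 tcp [0.3996 0.2992 0.3479] open 1.003 F [ 0.9 -0.7  0.1] q [ 0.42  0.11  1.43 -0.    1.6   1.99]
```

View pics/v10.png

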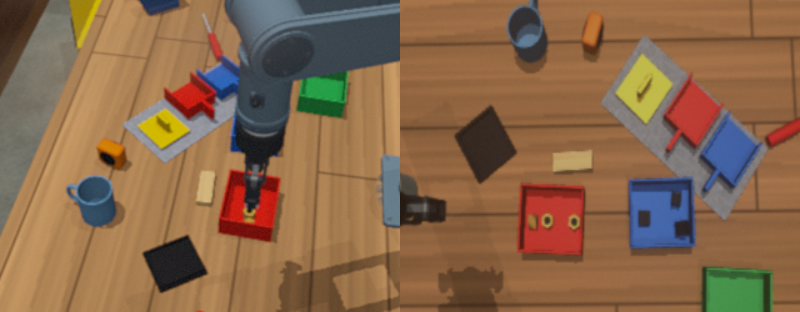

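The red bin holds three nuts (one may be leaning on the wall, below the rim) and the blue bin three caps. Lid and both scoops stand on the mat, and all three loose parts are collected, which is the maximum possible.

```bash
python3 - <<'E'
from h import *
arm.wait(.5); st(); arm.hand_in()
E
```

```text
t 70.9 tcp [0.4    0.2999 0.35  ] open 1.0 F [ 0.6 -0.4  0.2] q [0.42 0.11 1.43 0.   1.6  1.99]
the job is handed in; nothing more can be done
```

The job is handed in, at about 71 s of the 210 s allowed; the interface reports no verdict. I set the lid on the mat, tipped out the red scoop over the red bin (one nut) and the blue scoop over the blue bin (two caps), and stood both scoops beside the lid. I also put the two loose nuts and the one loose cap in their bins. One of those nuts had been knocked about 5 cm aside, so I found it again with the wrist camera before picking it.

The last top and side pictures show:
- **Bins:** three nuts are in the red bin and three caps in the blue bin. One nut looks as if it is leaning against the wall. I did not measure it, but even on edge it would stay below the rim.
- **Mat:** the lid and both empty scoops stand side by side on it, released.
- **Other objects:** the tape measure, mug, screwdriver and wood offcut look unmoved. The glue bottle is outside the last top picture and only just in the last side picture. It was in place in earlier views and the arm was never close to touching it.

No check failed. The two fixed cameras differed by 1–6 mm on the loose parts and the mat centre, and by about 13 mm on my first rough reading of the lid. I used the wrist camera for the lid, both scoops and every loose part.

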